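# Gauge two ferrules and snap the good one onto a turned handle

## Task

Find out which of the two brass ferrules slides all the way down over the steel gauge pin, and put the one that does not fit in the red tray. Then press the ferrule that has been down on the gauge over the core of the turned handle until it snaps past the two catches and sits fully home on the wooden shoulder. Do not let go: finish while still gripping it and pressing it firmly down, and leave the wood blank, the jar and the wrench alone.

Things in the scene. Friction and masses are not known exactly. Their poses are not given: they have to be found in the camera images.
- ferrule_a: one of two brass ferrules: tube with 2.2 mm wall, outside diameter 36 mm, 32 mm tall, about 75 g, standing lip up on the table. The lip, 3 mm thick, narrows its top end: on one ferrule (not told which) to a 24.4 mm bore, which fits; on the other to 19 mm, which stops on the tapered nose of pin or core. Origin: centre of its lower, open end; z along the bore, up
- ferrule_b: one of two brass ferrules: tube with 2.2 mm wall, outside diameter 36 mm, 32 mm tall, about 75 g, standing lip up on the table. The lip, 3 mm thick, narrows its top end: on one ferrule (not told which) to a 24.4 mm bore, which fits; on the other to 19 mm, which stops on the tapered nose of pin or core. Origin: centre of its lower, open end; z along the bore, up
- gauge: fixed go gauge: blue base plate 80 x 80 x 12 mm with an upright steel pin, diameter 22 mm, in its middle. Origin: centre of the underside; z up
- gauge_seat (a point): centre of the top face of the gauge's base plate, at the foot of the pin, 12 mm above the table: a ferrule that fits comes down until its lower end stands here, the other stops about 12 mm higher
- gauge_tip (a point): top of the gauge pin, 45 mm above the base plate; the uppermost 10 mm taper from 22 mm to 12 mm diameter
- handle: fixed: dark turned wooden handle (at most 48 mm thick) upright in a white clamp block 80 x 80 x 35 mm. Its flat wooden shoulder, 39 mm in diameter, is 75 mm above the table and carries a steel core, diameter 22 mm, 56 mm tall, with two red sprung catches on its +y and -y sides (this body's frame). Origin: centre of the block's underside; z up
- handle_seat (a point): centre of the handle's wooden shoulder, where the lower end of the ferrule sits when fully home. From 12 to 3 mm above it the ferrule's lip pushes the catches in: this takes some 8 to 18 N; in the last 3 mm they spring out over its top end, the force drops (the snap), then rises again on the shoulder
- handle_tip (a point): top of the steel core, 56 mm above the shoulder; the uppermost 10 mm taper from 22 mm to 12 mm diameter
- catch_l (a joint): sprung red wedge on the +y side of the handle's core, 6 mm wide; its tip is 15.2 mm from the axis, 35 mm above the shoulder, and it slopes in to the core 9 mm higher up. Value 0 = sprung fully out (as at the start), grows to 0.0045 m pushed in; about 0.003 while the lip passes, 0 again above a seated ferrule
- catch_r (a joint): sprung red wedge on the -y side of the handle's core, 6 mm wide; its tip is 15.2 mm from the axis, 35 mm above the shoulder, and it slopes in to the core 9 mm higher up. Value 0 = sprung fully out (as at the start), grows to 0.0045 m pushed in; about 0.003 while the lip passes, 0 again above a seated ferrule
- tray: fixed red open tray for rejects, 140 x 140 mm, walls 5 mm thick and 28 mm high, floor 5 mm thick. Origin: centre of the underside
- blank: round wood blank, 80 mm in diameter, 35 mm tall, loose; not to be disturbed. Origin: centre of the underside
- jar: closed jar, 56 mm in diameter, 70 mm tall, loose; not to be disturbed. Origin: centre of the underside
- wrench: steel wrench 160 mm long lying flat along its own x, loose; not to be disturbed
Not all that is in view belongs to the job. Of the things that look like the gauge, take the one that is farthest from the robot's base at the start.

How it is judged:
By the outcome, as a careful person would: the job done as asked, in the order asked, and still so for the second after the job is handed in, while the arm keeps its last pose, push and grip.
It also fails if it takes over 72 s, if anything falls off the work surface, if the arm or the gripper's body presses on something with over 40 N, if the wrist force passes 120 N, or if a joint passes its speed limit or range.

## Robot

A 6-joint arm with a two-finger parallel gripper is mounted at the origin on the work surface. World frame = base frame: x ahead of the robot, y to its left, z up, the work surface at z = 0. Lengths are in mm, angles in rad, forces in N, time in s.
With the tool pointing down it reaches from about 350 to 975 mm from the base axis. Payload 7.1 kg.
Tool frame: the origin (TCP) lies at the very end of the fingers, on their centre line; the grasp point (between the pads) lies 19 mm behind it (ctrl.pinch_z is the distance from the TCP to the grasp point, in mm); z points along the fingers, y is the direction in which the jaws open and shut (so a half turn about z gives the same grasp; the last joint's range is limited). The gripper opens to 88 mm and grips with 3 to 60 N. Pads are 20 mm wide; open, the fingers measure 115 mm over their backs; the gripper's body (75 mm by 178 mm) begins 61 mm behind the grasp point.
Start: joints at [1.21, 0.423, 1.63, -0, 1.089, -0.019], TCP at [209.458, 588.84, 222.675] pointing down, gripper open.
Joint ranges: [-3, 3], [-0.9, 2.11], [0.09, 2.58], [-1.31, 4.45], [0.11, 2.69], [-2.54, 2.54]. Speed limits (rad/s): [2.39, 2.39, 3.01, 3.14, 3.14, 3.14].

## Interface

Orientations are given as a rotation vector (axis times angle).
In Python, from workcell import ctrl gives the robot as it stands.
- The arm moves only by the shell command python3 -m inch 'ROWS' [OPENING]. ROWS is JSON, a list of rows, each an object with "xyz": the shift along the tool's x, y, z in cm, a list of three; "spin": the turn about the tool's z in degrees. A call has 1 to 20 rows; each row is the pose to reach, as a shift and turn from the pose measured when the call began, along the tool's axes at that moment; what a row does not reach only later rows make up. A row lasts 1/10 s, in which the tool goes at most 50 mm and 8.59 degrees, less where a joint would pass 70% of its speed; a pose out of reach is approached as far as the arm can. A call with a gripper value outside its range is refused whole. OPENING is the closure, from 0 (fully open) to 1 (shut), set as the call begins (- or left out, the last holds). The fingers move at their own pace and stop on an object; the grip force is fixed at half the most. Time passes only in rows, so rows that repeat a pose let the fingers close. It gives the time, the measured TCP pose, the force and the opening at its end, in the units of the state.
- ctrl.get_obs(): the state, without advancing time (a new reading comes with each control period).
- ctrl.get_image(name): name is "scene" or "side" or "wrist"; returns the picture (400x640x3 uint8, red, green, blue); there is no depth.
- ctrl.camera_info(name): a dict with "camera_matrix" (3x3 intrinsics, pixels), "k1" (the pictures are not rectified: a ray, as slopes to the right and down, at radius r is drawn at 1 + k1 r^2 times it, then the intrinsics apply), "R" (3x3) and "t" (3): a world point X has camera coordinates R X + t; the wrist camera has in their place "hand_eye" (4x4, takes a point from camera to tool coordinates, whose origin is the TCP and whose axes are the flange's). Camera axes: x right, y down, z forward; pixel columns grow to the right and rows downward; lengths in mm; the calibration is good to about 2 mm. A picture is of the moment at which its call begins: read the wrist's pose just before it. camera_info takes no time and is no camera call.
- ctrl.close_job(): hands the job in, once; it reports no verdict.
The state is a dict: "t": time; "qpos": joint angles; "qvel": joint speeds; "joint_torque": joint torques, N m; "ee_pos": TCP position; "orientation": TCP orientation; "ft_force": force on the tool from outside, world axes, zero at the start; "moment": the same for the moment, N m; "width": finger opening in mm.
Only numpy, scipy, OpenCV 4.12 (cv2) and the standard library are available. Lean on these libraries where they do the work, as an engineer would, in place of code of your own. Each camera call takes 0.05 s, during which the arm holds its last target. There are 200 camera calls.

## Working session

There is one attempt and no reset: what is moved stays moved. The work goes in short steps, Python scripts to look and compute and a shell command to move; the robot and the scene stay as the last step left them, time stands still between calls to the robot, and variables do not carry over. Pictures are saved under pics/ and viewed, about 8 in all and at most 12, crops included, and the job is handed in when it is done.

```bash
mkdir -p pics; ls
cat > h.py <<'E'
import numpy as np, cv2
from scipy.spatial.transform import Rotation as Rn
from workcell import ctrl
def snap(n,f,crop=None,s=1):
    im=ctrl.get_image(n)[:,:,::-1].copy(); cv2.imwrite('pics/raw_'+f,im)
    if crop: x0,y0,x1,y1=crop; im=im[y0:y1,x0:x1]
    cv2.imwrite('pics/'+f,cv2.resize(im,None,fx=s,fy=s,interpolation=cv2.INTER_CUBIC))
def cam(n,obs=None):
    c=ctrl.camera_info(n); K=np.array(c['camera_matrix'])
    if n=='wrist':
        o=obs or ctrl.get_obs(); T=np.eye(4); T[:3,:3]=Rn.from_rotvec(o['orientation']).as_matrix(); T[:3,3]=o['ee_pos']
        M=np.linalg.inv(T@np.array(c['hand_eye'])); return K,c['k1'],M[:3,:3],M[:3,3]
    return K,c['k1'],np.array(c['R']),np.array(c['t'])
def ray(n,u,v,obs=None):
    K,k,R,t=cam(n,obs)
    p=cv2.undistortPoints(np.array([[[u,v]]],float),K,np.array([k,0,0,0.]))[0,0]
    return -R.T@t, R.T@np.array([p[0],p[1],1])
def onz(n,u,v,z,obs=None):
    o,d=ray(n,u,v,obs); return o+d*(z-o[2])/d[2]
def proj(n,X,obs=None):
    K,k,R,t=cam(n,obs); return cv2.projectPoints(np.array(X,float).reshape(-1,1,3),cv2.Rodrigues(R)[0],t,K,np.array([k,0,0,0.]))[0][:,0]
E
python3 - <<'E'
from h import *
o=ctrl.get_obs(); print(o); print(ctrl.pinch_z)
for n in('scene','side','wrist'): snap(n,n+'0.png')
for n in('scene','side'):
    K,k,R,t=cam(n); print(n,K,k,-R.T@t,R)
print(ctrl.camera_info('wrist'))
import numpy as np
cv2.imwrite('pics/all0.png',np.vstack([cv2.imread('pics/raw_scene0.png')]))
E
```

```text
pics
{'t': 0.0, 'qpos': array([ 1.20996993e+00,  4.23813021e-01,  1.63067749e+00, -2.57392219e-05,
        1.08859266e+00, -1.89919095e-02]), 'qvel': array([-0.00036428,  0.00054855, -0.00012848, -0.00046788,  0.00068947,
       -0.00018041]), 'joint_torque': array([ 1.99055248e-03, -5.44622612e+01, -2.73669845e+01,  6.46641897e-02,
        2.26884498e-02, -9.39722531e-05]), 'ee_pos': array([209.29436685, 588.33402249, 221.92397913]), 'orientation': array([-5.34279172e-01, -3.09556420e+00,  2.30577425e-03]), 'ft_force': array([-0.18381375,  0.29469293,  0.81283839]), 'moment': array([-0.01709461,  0.03747741,  0.02721394]), 'width': 87.86436242215302}
18.700000000000003
scene [[413.10145988   0.         322.98095595]
 [  0.         413.10145988 200.21353791]
 [  0.           0.           1.        ]] -0.009813075034696004 [1152.80125366  263.89348842  861.36485318] [[-0.39032985  0.92061366 -0.01063462]
 [ 0.69462957  0.28689471 -0.65968264]
 [-0.60426183 -0.26488095 -0.75146904]]
side [[442.19432746   0.         317.23323473]
 [  0.         442.19432746 199.90448862]
 [  0.           0.           1.        ]] -0.04504988022535435 [ 305.33905859 -712.75709491  719.46006389] [[ 0.95024106 -0.31132836  0.01079733]
 [-0.19332294 -0.61653294 -0.76322564]
 [ 0.24427069  0.72316097 -0.64604183]]
{'camera_matrix': array([[347.68359987,   0.        , 323.92090451],
       [  0.        , 347.68359987, 191.60915925],
       [  0.        ,   0.        ,   1.        ]]), 'k1': 0.01213835720117283, 'hand_eye': array([[-3.13261852e-04, -9.58216034e-01, -2.86045334e-01,
         7.75678591e+01],
       [ 9.99999642e-01, -7.54237705e-05, -8.42486993e-04,
        -4.56202276e-01],
       [ 7.85709928e-04, -2.86045496e-01,  9.58215715e-01,
        -1.62519500e+02],
       [ 0.00000000e+00,  0.00000000e+00,  0.00000000e+00,
         1.00000000e+00]])}
```

View pics/scene0.png

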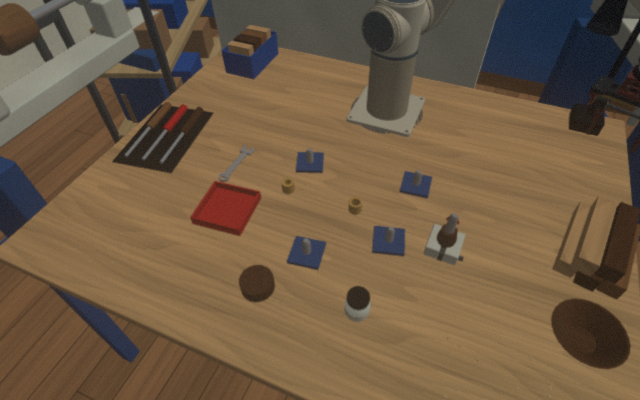

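View pics/side0.png

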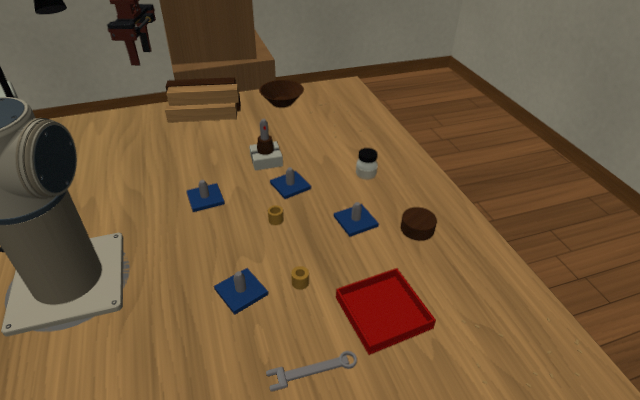

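Scene: four gauge-like items at (310,162), (416,184), (389,240) and (306,252). The ferrules are at (288,186) and (355,206), the handle at (447,240), the tray at (227,207). Next come the distances and one enlarged crop.

Run:
```python
from h import *
for n,L in(('scene',[(310,163),(416,186),(389,242),(307,253)]),('side',[(240,292),(205,198),(290,185),(356,221)])):
    for u,v in L: X=onz(n,u,v,12); print('g',n,X.round(),np.hypot(*X[:2]).round())
for n,L in(('scene',[(288,182),(355,201)]),('side',[(300,272),(276,210)])):
    for u,v in L: print('f',n,onz(n,u,v,32).round())
print('tray',onz('scene',227,208,10),onz('side',385,308,10)); print('blk',onz('scene',446,240,35),onz('side',266,150,35))
cv2.imwrite('pics/c1.png',cv2.resize(cv2.imread('pics/raw_scene0.png')[140:280,260:480],None,fx=3.6,fy=3.6,interpolation=cv2.INTER_CUBIC))
cv2.imwrite('pics/c2.png',cv2.resize(cv2.imread('pics/raw_side0.png')[110:320,190:400],None,fx=2.8,fy=2.8,interpolation=cv2.INTER_CUBIC))
```

```text
g scene [ 349. -129.   12.] 372.0
g scene [321. 186.  12.] 371.0
g scene [535. 172.  12.] 562.0
g scene [644.  -4.  12.] 644.0
g side [ 338. -144.   12.] 368.0
g side [309. 170.  12.] 352.0
g side [524. 157.  12.] 547.0
g side [636. -21.  12.] 636.0
f scene [ 461. -145.   32.]
f scene [456.  52.  32.]
f side [ 462. -147.   32.]
f side [462.  51.  32.]
tray [ 593.27703945 -265.50780421   10.        ] [ 597.94942324 -265.76523071   10.        ]
blk [492.66070382 301.45731993  35.        ] [495.51383505 298.50110529  35.        ]
```

View pics/c1.png

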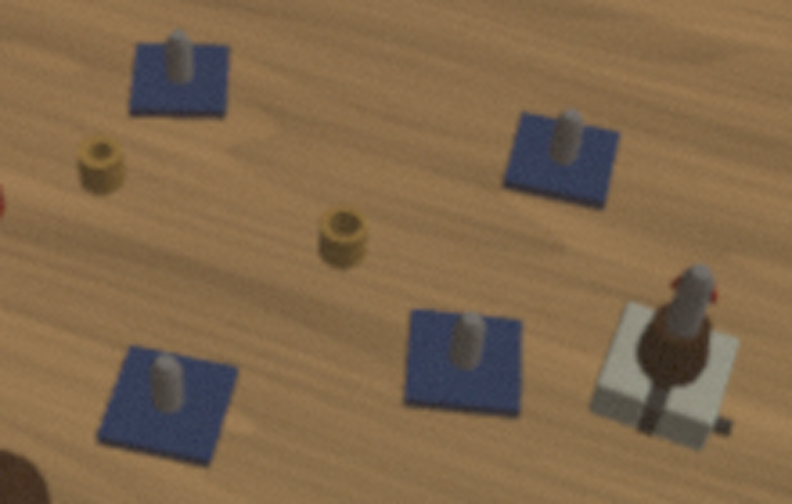

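View pics/c2.png

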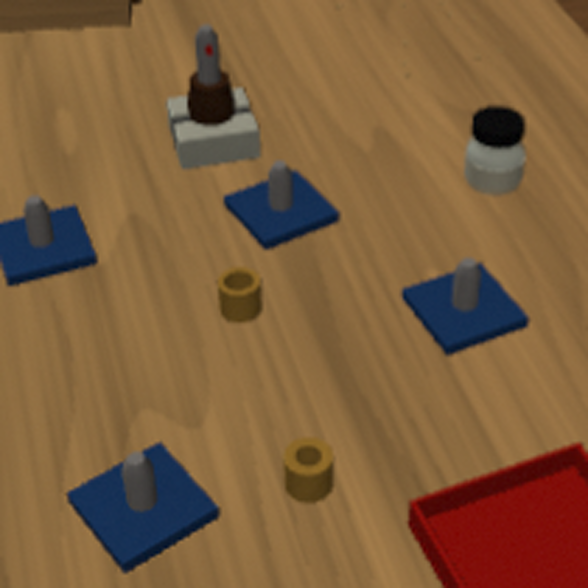

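Four look-alike gauges in the scene view: (310,162) at 370 mm from the base, (416,184) at 360, (389,240) at 555 and (306,252) at 640. The last is the farthest, so that is the gauge (crop c1 at (166,390)). In c1 the ferrule at (343,223) shows the wider bore, while the one at (101,152) looks narrow. I'll take the wide one to the gauge first.

```bash
cat >> h.py <<'E'
def delta(X,yaw=None):
    """shift in tool cm from the present pose to world X (mm); spin to bring the jaw (tool y) line to angle yaw deg in world"""
    o=ctrl.get_obs(); R=Rn.from_rotvec(o['orientation']).as_matrix()
    s=R.T@(np.array(X,float)-o['ee_pos'])/10
    j=np.degrees(np.arctan2(R[1,1],R[0,1]))
    print('t',round(o['t'],2),'pos',o['ee_pos'].round(1),'xyz',s.round(2),'rows',(np.linalg.norm(s)/5).round(1),'jaw',j.round(1),'spin', None if yaw is None else round(((j-yaw+90)%180)-90,1),'F',o['ft_force'].round(1),'w',round(o['width'],1),'j6',o['qpos'][5].round(2))
def tri(a,b):
    A=[];B=[]
    for n,u,v in(a,b):
        o,d=ray(n,u,v); d/=np.linalg.norm(d); P=np.eye(3)-np.outer(d,d); A.append(P);B.append(P@o)
    return np.linalg.solve(sum(A),sum(B))
E
python3 - <<'E'
from h import *
print('gtip',tri(('scene',306.1,239.4),('side',356.8,203.9)),'htip',tri(('scene',454.2,215),('side',263.6,120.7)))
print('htip on z131',onz('scene',454.2,215,131),onz('side',263.6,120.7,131),'gtip57',onz('scene',306.1,239.4,57),onz('side',356.8,203.9,57))
delta([459,52,150])
E
```

```text
gtip [637.48582355  -9.47266457  56.20296782] htip [493.51828949 298.70980537 129.07293704]
htip on z131 [492.80297147 299.65672057 131.        ] [493.82962178 292.3059417  131.        ] gtip57 [636.33164172  -8.26308931  57.        ] [638.18782213 -11.94315021  57.        ]
t 0.15 pos [209.3 588.5 222.1] xyz [-41.51 -42.17   7.26] rows 11.9 jaw 70.4 spin None F [-1.4  0.1  0.5] w 87.8 j6 -0.02
```

```bash
python3 -m inch '[{"xyz":[-41.5,-42.2,4],"spin":0},{"xyz":[-41.5,-42.2,4],"spin":0},{"xyz":[-41.5,-42.2,4],"spin":0},{"xyz":[-41.5,-42.2,4],"spin":0},{"xyz":[-41.5,-42.2,4],"spin":0},{"xyz":[-41.5,-42.2,4],"spin":0},{"xyz":[-41.5,-42.2,4],"spin":0},{"xyz":[-41.5,-42.2,4],"spin":0},{"xyz":[-41.5,-42.2,4],"spin":0},{"xyz":[-41.5,-42.2,7.2],"spin":0},{"xyz":[-41.5,-42.2,7.2],"spin":0},{"xyz":[-41.5,-42.2,7.2],"spin":0},{"xyz":[-41.5,-42.2,7.2],"spin":0},{"xyz":[-41.5,-42.2,7.2],"spin":0},{"xyz":[-41.5,-42.2,7.2],"spin":0}]'
python3 - <<'E'
from h import *
delta([459,52,150])
snap('wrist','w1.png')
print(proj('wrist',[[459,52,32],[459,52,0]]))
E
```

```text
t: 1.65
ee_pos: [458.4, 52.4, 150.7]
orientation: [-0.534, -3.095, 0.002]
ft_force: [0.4, 0.3, 0.4]
width: 87.9
t 1.65 pos [458.4  52.4 150.7] xyz [-0.07 -0.02  0.07] rows 0.0 jaw 70.4 spin None F [0.4 0.3 0.4] w 87.9 j6 -1.14
[[324.30562478 185.13774993]
 [324.33012895 175.88898721]]
```

View pics/w1.png

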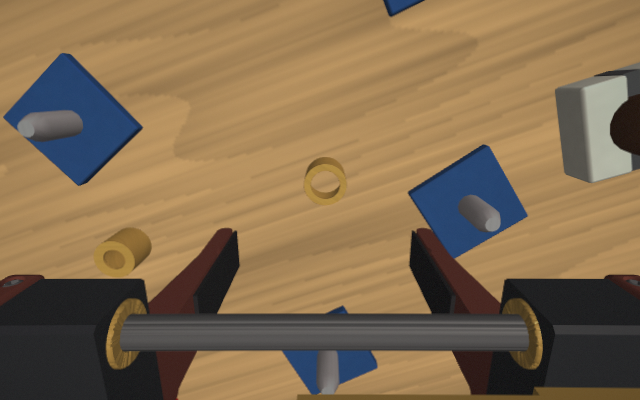

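The wide-bored ferrule's top is at (325,182), the narrow-bored one at (118,258). The bore ratios are about 0.7 against 0.5, which agrees with the guess.

Run:
```python
from h import *
im=cv2.imread('pics/raw_w1.png'); h=cv2.cvtColor(im,cv2.COLOR_BGR2HSV)
print(h[190,309],h[150,325],h[250,240])
print('F1',onz('wrist',325,182.5,32),'F2',onz('wrist',118,258.5,32))
delta([459,52,4],90)
```

```text
[ 20 157 177] [ 18 123 174] [ 17 122 177]
F1 [457.03202683  53.31432985  32.        ] F2 [ 461.63155833 -144.28005672   32.        ]
t 1.7 pos [458.5  52.7 150.8] xyz [-0.07 -0.04 14.68] rows 2.9 jaw 70.5 spin -19.5 F [0.6 0.1 0.4] w 88.0 j6 -1.14
```

```bash
python3 -m inch '[{"xyz":[0.08,0,5],"spin":0},{"xyz":[0.08,0,10],"spin":0},{"xyz":[0.08,0,13],"spin":0},{"xyz":[0.08,0,14.6],"spin":0},{"xyz":[0.08,0,14.6],"spin":0},{"xyz":[0.08,0,14.6],"spin":0}]'
python3 -m inch '[{"xyz":[0,0,0],"spin":0},{"xyz":[0,0,0],"spin":0},{"xyz":[0,0,0],"spin":0},{"xyz":[0,0,0],"spin":0},{"xyz":[0,0,0],"spin":0},{"xyz":[0,0,0],"spin":0},{"xyz":[0,0,0],"spin":0},{"xyz":[0,0,0],"spin":0}]' 1
```

```text
t: 2.3
ee_pos: [457.6, 53.9, 5.3]
orientation: [-0.529, -3.097, 0.001]
ft_force: [-0.1, -0.6, 0.1]
width: 88.0
t: 3.1
ee_pos: [457.7, 53.8, 5.3]
orientation: [-0.529, -3.097, 0.002]
ft_force: [0.0, -0.8, 2.0]
width: 35.7
```

```bash
python3 - <<'E'
from h import *
delta([679,-25,120])
E
python3 -m inch '[{"xyz":[0,0,-4],"spin":0},{"xyz":[0,0,-9],"spin":0},{"xyz":[-23,-1,-11.5],"spin":0},{"xyz":[-23,-1,-11.5],"spin":0},{"xyz":[-23,-1,-11.5],"spin":0},{"xyz":[-23,-1,-11.5],"spin":0},{"xyz":[-23,-1,-11.5],"spin":0},{"xyz":[-23,-1,-11.5],"spin":0},{"xyz":[-23,-1,-11.5],"spin":0},{"xyz":[-23,-1,-11.5],"spin":0}]'
python3 - <<'E'
from h import *
delta([679,-25,120])
snap('wrist','w2.png')
print(proj('wrist',[[637,-10,57],[637,-10,12]]))
E
```

```text
t 3.1 pos [457.7  53.8   5.3] xyz [-23.49  -0.1  -11.47] rows 5.2 jaw 70.6 spin None F [ 0.  -0.8  2. ] w 35.7 j6 -1.14
t: 4.1
ee_pos: [669.4, -31.3, 119.4]
orientation: [-0.528, -3.094, 0.002]
ft_force: [0.4, 0.7, -0.5]
width: 35.7
t 4.1 pos [669.4 -31.3 119.4] xyz [-0.7   0.92 -0.07] rows 0.2 jaw 70.6 spin None F [ 0.4  0.7 -0.5] w 35.7 j6 -1.3
[[339.19794232 151.63829509]
 [336.89544548 141.58326328]]
```

View pics/w2.png

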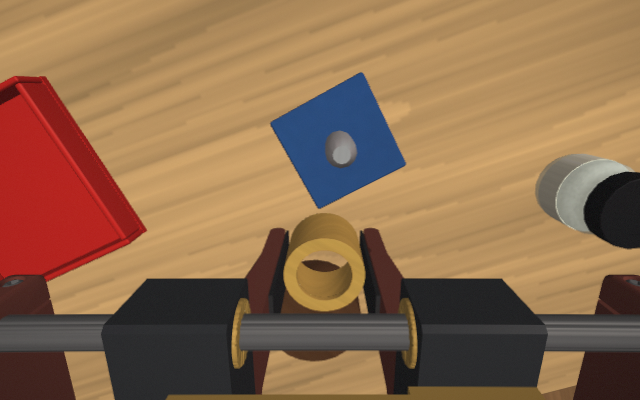

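Pin top at about (342,154), held ferrule's lip centred at about (325,274). Enlarged crop for exact centres.

Run:
```python
from h import *
a=cv2.imread('pics/raw_w2.png')
c=cv2.resize(a[120:320,270:400],None,fx=4,fy=4,interpolation=cv2.INTER_CUBIC); c=c[:800]
c1=cv2.resize(a[125:175,300:380],None,fx=8,fy=8,interpolation=cv2.INTER_CUBIC)
c2=cv2.resize(a[205:325,270:380],None,fx=5,fy=5,interpolation=cv2.INTER_CUBIC)
W=640;out=np.zeros((600,800,3),np.uint8)
c1=cv2.resize(a[130:172,320:364],(350,334),interpolation=cv2.INTER_CUBIC)
c2=cv2.resize(a[225:325,275:375],(450,450),interpolation=cv2.INTER_CUBIC)
out[:334,:350]=c1; out[:450,350:]=c2
cv2.imwrite('pics/c3.png',out)
```

```text
(no output)
```

View pics/c3.png

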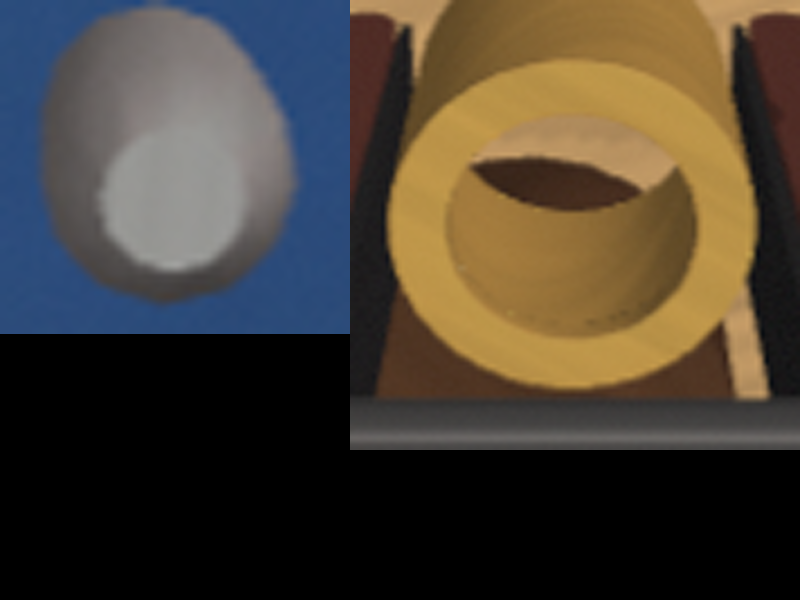

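Pin top (341.6,154.8); lip centre (324.3,274.8).

```bash
cat >> h.py <<'E'
def intool(u,v,z):
    c=ctrl.camera_info('wrist');K=np.array(c['camera_matrix']);H=np.array(c['hand_eye'])
    p=cv2.undistortPoints(np.array([[[u,v]]],float),K,np.array([c['k1'],0,0,0.]))[0,0]
    d=H[:3,:3]@[p[0],p[1],1]; return H[:3,3]+d*(z-H[2,3])/d[2]
E
python3 - <<'E'
from h import *
z=ctrl.get_obs()['ee_pos'][2]
P=intool(341.6,154.8,z-57); F=intool(324.3,274.8,-26.7)
print(P,F,P-F, 'world pin',onz('wrist',341.6,154.8,57)); delta([679,-25,120])
E
```

```text
[35.51629764 10.9297962  62.64489072] [ -1.06229407  -0.42531806 -26.7       ] [36.57859171 11.35511426 89.34489072] world pin [639.50082639  -9.1836823   57.        ]
t 4.15 pos [669.5 -31.2 119.6] xyz [-0.69  0.9  -0.04] rows 0.2 jaw 70.6 spin None F [ 0.3 -0.7 -1.2] w 35.7 j6 -1.3
```

```bash
python3 -m inch '[{"xyz":[3.65,1.14,2],"spin":0},{"xyz":[3.65,1.14,5],"spin":0},{"xyz":[3.65,1.14,5],"spin":0},{"xyz":[3.65,1.14,5],"spin":0},{"xyz":[3.65,1.14,6.5],"spin":0},{"xyz":[3.65,1.14,8],"spin":0},{"xyz":[3.65,1.14,8.3],"spin":0},{"xyz":[3.65,1.14,8.3],"spin":0},{"xyz":[3.65,1.14,8.3],"spin":0}]'
python3 - <<'E'
from h import *
delta([639.5,-9.2,17.3])
E
```

```text
t: 5.05
ee_pos: [638.8, -8.5, 36.7]
orientation: [-0.528, -3.094, 0.002]
ft_force: [0.3, 0.0, -1.4]
width: 35.8
t 5.05 pos [638.8  -8.5  36.7] xyz [-0.09 -0.04  1.94] rows 0.4 jaw 70.6 spin None F [ 0.3  0.  -1.4] w 35.8 j6 -1.26
```

```bash
python3 -m inch '[{"xyz":[0,0,0.3],"spin":0},{"xyz":[0,0,0.6],"spin":0},{"xyz":[0,0,0.8],"spin":0},{"xyz":[0,0,1.0],"spin":0},{"xyz":[0,0,1.0],"spin":0}]'
python3 -m inch '[{"xyz":[0,0,0.3],"spin":0},{"xyz":[0,0,0.6],"spin":0},{"xyz":[0,0,0.8],"spin":0},{"xyz":[0,0,0.8],"spin":0}]'
python3 - <<'E'
from h import *
delta([639.5,-9.2,17.3])
E
```

```text
t: 5.55
ee_pos: [638.6, -8.5, 26.4]
orientation: [-0.528, -3.094, 0.002]
ft_force: [0.8, -0.7, -2.1]
width: 35.7
t: 5.95
ee_pos: [638.2, -8.5, 17.9]
orientation: [-0.528, -3.093, 0.002]
ft_force: [0.4, -0.2, -0.8]
width: 36.0
t 5.95 pos [638.2  -8.5  17.9] xyz [-0.14 -0.02  0.06] rows 0.0 jaw 70.6 spin None F [ 0.4 -0.2 -0.8] w 36.0 j6 -1.26
```

```bash
python3 -m inch '[{"xyz":[0,0,0.1],"spin":0},{"xyz":[0,0,0.15],"spin":0},{"xyz":[0,0,0.15],"spin":0}]'
python3 -m inch '[{"xyz":[0,0,0],"spin":0},{"xyz":[0,0,0],"spin":0},{"xyz":[0,0,0],"spin":0},{"xyz":[0,0,0],"spin":0},{"xyz":[0,0,0],"spin":0}]' 0
python3 - <<'E'
from h import *
delta([461.6,-145,5])
E
```

```text
t: 6.25
ee_pos: [638.5, -8.5, 17.3]
orientation: [-0.528, -3.094, 0.002]
ft_force: [-2.7, 0.2, 6.9]
width: 35.3
t: 6.75
ee_pos: [638.4, -8.5, 17.2]
orientation: [-0.528, -3.093, 0.002]
ft_force: [-0.6, -0.0, -0.5]
width: 72.2
t 6.75 pos [638.4  -8.5  17.2] xyz [ 12.15 -18.74   1.29] rows 4.5 jaw 70.6 spin None F [-0.6 -0.  -0.5] w 72.2 j6 -1.26
```

Seated: contact on the plate with 7 N at TCP 17.3 mm, so it went all the way down. Now the other ferrule goes to the tray.

```bash
python3 -m inch '[{"xyz":[0,0,-4],"spin":0},{"xyz":[0,0,-9],"spin":0},{"xyz":[12.15,-18.7,-9],"spin":0},{"xyz":[12.15,-18.7,-9],"spin":0},{"xyz":[12.15,-18.7,-9],"spin":0},{"xyz":[12.15,-18.7,-9],"spin":0},{"xyz":[12.15,-18.7,-9],"spin":0},{"xyz":[12.15,-18.7,-9],"spin":0},{"xyz":[12.15,-18.7,-9],"spin":0}]'
python3 - <<'E'
from h import *
snap('wrist','w3.png')
snap('side','s3.png')
im=cv2.imread('pics/raw_w3.png'); s=cv2.imread('pics/raw_s3.png')
b=np.zeros((400,400,3),np.uint8)
cv2.imwrite('pics/m3.png',np.hstack([im[60:360,180:460],cv2.resize(s[150:250,300:420],(360,300),interpolation=cv2.INTER_CUBIC)]))
delta([461.6,-145,5])
E
```

```text
t: 7.65
ee_pos: [462.7, -144.9, 108.3]
orientation: [-0.53, -3.094, 0.002]
ft_force: [-0.4, 1.4, 0.0]
width: 88.5
t 7.75 pos [ 463.5 -144.3  108.1] xyz [ 0.14 -0.11 10.31] rows 2.1 jaw 70.7 spin None F [ 0.8 -0.9  0.2] w 87.3 j6 -1.56
```

View pics/m3.png

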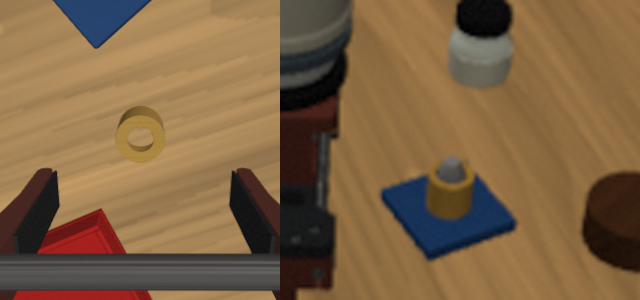

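The ferrule stands fully down on the gauge plate with the pin's nose poking out of it. The narrow ferrule's lip is centred at wrist pixel (320,197).

Run:
```python
from h import *
o=ctrl.get_obs(); print(intool(320,197,o['ee_pos'][2]-32), o['ee_pos'])
X=onz('scene',227,208,10); print(X)
```

```text
[ 2.28150645 -3.49374644 76.12944154] [ 463.51399551 -144.2801258   108.12944154]
[ 593.27703945 -265.50780421   10.        ]
```

```bash
python3 -m inch '[{"xyz":[0.3,-0.3,4],"spin":0},{"xyz":[0.3,-0.3,8],"spin":0},{"xyz":[0.3,-0.3,10.3],"spin":0},{"xyz":[0.3,-0.3,10.3],"spin":0},{"xyz":[0.3,-0.3,10.3],"spin":0}]'
python3 -m inch '[{"xyz":[0,0,0],"spin":0},{"xyz":[0,0,0],"spin":0},{"xyz":[0,0,0],"spin":0},{"xyz":[0,0,0],"spin":0},{"xyz":[0,0,0],"spin":0},{"xyz":[0,0,0],"spin":0},{"xyz":[0,0,0],"spin":0},{"xyz":[0,0,0],"spin":0}]' 1
python3 - <<'E'
from h import *
delta([594,-265,120]); delta([594,-265,12])
E
```

```text
t: 8.25
ee_pos: [460.1, -145.6, 5.0]
orientation: [-0.525, -3.094, 0.002]
ft_force: [-0.4, -0.2, 0.1]
width: 87.6
t: 9.05
ee_pos: [460.1, -145.7, 5.1]
orientation: [-0.525, -3.094, 0.002]
ft_force: [-0.4, -0.4, 2.7]
width: 35.8
t 9.05 pos [ 460.1 -145.7    5.1] xyz [-16.55  -6.87 -11.52] rows 4.3 jaw 70.7 spin None F [-0.4 -0.4  2.7] w 35.8 j6 -1.56
t 9.05 pos [ 460.1 -145.7    5.1] xyz [-16.58  -6.85  -0.72] rows 3.6 jaw 70.7 spin None F [-0.4 -0.4  2.7] w 35.8 j6 -1.56
```

```bash
python3 -m inch '[{"xyz":[0,0,-4],"spin":0},{"xyz":[0,0,-8],"spin":0},{"xyz":[-16.6,-6.9,-8],"spin":0},{"xyz":[-16.6,-6.9,-8],"spin":0},{"xyz":[-16.6,-6.9,-8],"spin":0},{"xyz":[-16.6,-6.9,-8],"spin":0},{"xyz":[-16.6,-6.9,-8],"spin":0},{"xyz":[-16.6,-6.9,-8],"spin":0},{"xyz":[-16.6,-6.9,-5],"spin":0},{"xyz":[-16.6,-6.9,-2],"spin":0},{"xyz":[-16.6,-6.9,-0.6],"spin":0},{"xyz":[-16.6,-6.9,-0.6],"spin":0},{"xyz":[-16.6,-6.9,-0.6],"spin":0}]'
python3 -m inch '[{"xyz":[0,0,0],"spin":0},{"xyz":[0,0,0],"spin":0},{"xyz":[0,0,0],"spin":0},{"xyz":[0,0,0],"spin":0},{"xyz":[0,0,0],"spin":0},{"xyz":[0,0,-3],"spin":0},{"xyz":[0,0,-7],"spin":0},{"xyz":[0,0,-12],"spin":0},{"xyz":[0,0,-12],"spin":0}]' 0.33
python3 - <<'E'
from h import *
snap('wrist','w4.png')
delta([638.4,-8.5,130]); delta([638.4,-8.5,17.3])
E
```

```text
t: 10.35
ee_pos: [593.3, -264.8, 10.7]
orientation: [-0.524, -3.093, 0.001]
ft_force: [0.7, 0.7, -1.5]
width: 35.6
t: 11.25
ee_pos: [597.9, -266.7, 137.8]
orientation: [0.524, 3.09, -0.006]
ft_force: [0.4, -0.5, -0.6]
width: 58.8
t 11.3 pos [ 596.2 -265.9  134.7] xyz [ 4.5  25.7   0.39] rows 5.2 jaw 70.8 spin None F [-0.5  0.3  0.2] w 59.2 j6 -1.67
t 11.3 pos [ 596.2 -265.9  134.7] xyz [ 4.54 25.72 11.66] rows 5.7 jaw 70.8 spin None F [-0.5  0.3  0.2] w 59.2 j6 -1.67
```

View pics/w4.png

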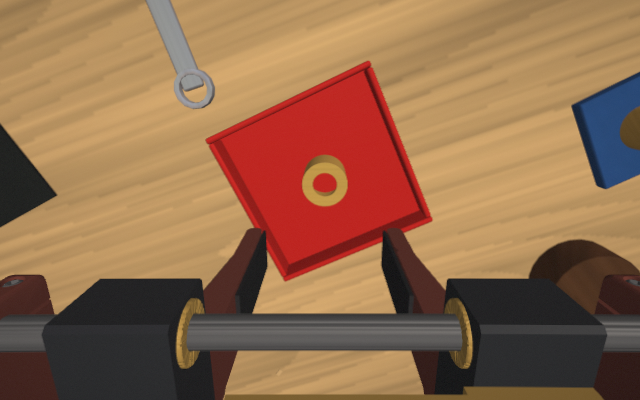

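The narrow ferrule stands upright in the tray at (325,183). Back to the gauge for the good one.

```bash
python3 -m inch '[{"xyz":[4.5,25.7,1],"spin":0},{"xyz":[4.5,25.7,1],"spin":0},{"xyz":[4.5,25.7,1],"spin":0},{"xyz":[4.5,25.7,1],"spin":0},{"xyz":[4.5,25.7,1],"spin":0},{"xyz":[4.5,25.7,1],"spin":0},{"xyz":[4.5,25.7,1],"spin":0},{"xyz":[4.5,25.7,1],"spin":0}]' 0.1
python3 - <<'E'
from h import *
delta([638.4,-8.5,17.3])
E
```

```text
t: 12.1
ee_pos: [637.7, -9.3, 123.1]
orientation: [0.524, 3.096, -0.005]
ft_force: [0.1, -0.2, -0.2]
width: 79.0
t 12.1 pos [637.7  -9.3 123.1] xyz [-1.000e-02  1.300e-01  1.057e+01] rows 2.1 jaw 70.8 spin None F [ 0.1 -0.2 -0.2] w 79.0 j6 -1.26
```

```bash
python3 -m inch '[{"xyz":[0,0.1,4],"spin":0},{"xyz":[0,0.1,8],"spin":0},{"xyz":[0,0.1,10.5],"spin":0},{"xyz":[0,0.1,10.5],"spin":0},{"xyz":[0,0.1,10.5],"spin":0}]'
python3 -m inch '[{"xyz":[0,0,0],"spin":0},{"xyz":[0,0,0],"spin":0},{"xyz":[0,0,0],"spin":0},{"xyz":[0,0,0],"spin":0},{"xyz":[0,0,0],"spin":0},{"xyz":[0,0,0],"spin":0},{"xyz":[0,0,0],"spin":0}]' 1
python3 - <<'E'
from h import *
delta([494+.94*-45*-1,298.7-.335*45,190])
E
```

```text
t: 12.6
ee_pos: [637.9, -10.4, 18.1]
orientation: [0.528, 3.096, -0.006]
ft_force: [0.6, 0.2, 0.4]
width: 79.0
t: 13.3
ee_pos: [638.1, -9.9, 18.3]
orientation: [0.527, 3.096, -0.005]
ft_force: [-0.4, 3.1, 0.8]
width: 36.0
t 13.3 pos [638.1  -9.9  18.3] xyz [ 19.3   24.27 -17.27] rows 7.1 jaw 70.7 spin None F [-0.4  3.1  0.8] w 36.0 j6 -1.26
```

```bash
python3 -m inch '[{"xyz":[0,0,-3],"spin":0},{"xyz":[0,0,-8],"spin":0},{"xyz":[0,0,-13],"spin":0},{"xyz":[19.3,24.3,-17.3],"spin":0},{"xyz":[19.3,24.3,-17.3],"spin":0},{"xyz":[19.3,24.3,-17.3],"spin":0},{"xyz":[19.3,24.3,-17.3],"spin":0},{"xyz":[19.3,24.3,-17.3],"spin":0},{"xyz":[19.3,24.3,-17.3],"spin":0},{"xyz":[19.3,24.3,-17.3],"spin":0},{"xyz":[19.3,24.3,-17.3],"spin":0},{"xyz":[19.3,24.3,-17.3],"spin":0},{"xyz":[19.3,24.3,-17.3],"spin":0}]'
python3 - <<'E'
from h import *
snap('wrist','w5.png')
o=ctrl.get_obs(); print(o['ee_pos'],proj('wrist',[[494,298,131]]))
a=cv2.imread('pics/raw_w5.png'); p=proj('wrist',[[494,298,131]])[0].astype(int)
x=p[0]-35;y=max(p[1]-35,0); print('crop1',x,y)
out=np.zeros((450,800,3),np.uint8)
out[:350,:350]=cv2.resize(a[y:y+70,x:x+70],(350,350),interpolation=cv2.INTER_CUBIC)
out[:450,350:]=cv2.resize(a[225:325,275:375],(450,450),interpolation=cv2.INTER_CUBIC)
cv2.imwrite('pics/c5.png',out)
E
```

```text
t: 14.6
ee_pos: [536.7, 282.1, 189.8]
orientation: [0.53, 3.096, -0.007]
ft_force: [0.3, 0.7, -1.4]
width: 35.5
[536.82821636 282.10486048 189.79857253] [[326.44868218 140.04060076]]
crop1 291 105
```

View pics/c5.png

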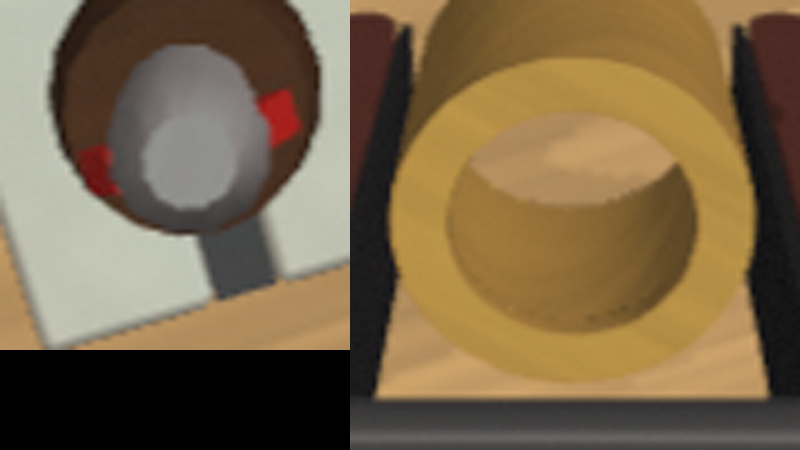

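Run:
```python
from h import *
z=ctrl.get_obs()['ee_pos'][2]
P=intool(329.2,137.2,z-131); F=intool(324.4,273.7,-25.7)
print(P,F,P-F); delta([494,298,81.3])
```

```text
[47.52780356  2.70611128 58.79857253] [ -1.0961651   -0.38051925 -25.7       ] [48.62396865  3.08663052 84.49857253]
t 14.65 pos [536.8 282.1 189.8] xyz [ 4.58  0.12 10.84] rows 2.4 jaw 70.6 spin None F [ 0.4 -0.  -0.6] w 35.3 j6 -0.76
```

```bash
python3 -m inch '[{"xyz":[4.85,0.31,1],"spin":0},{"xyz":[4.85,0.31,3],"spin":0},{"xyz":[4.85,0.31,3],"spin":0},{"xyz":[4.85,0.31,4.5],"spin":0},{"xyz":[4.85,0.31,6],"spin":0},{"xyz":[4.85,0.31,7.5],"spin":0},{"xyz":[4.85,0.31,7.9],"spin":0},{"xyz":[4.85,0.31,7.9],"spin":0},{"xyz":[4.85,0.31,7.9],"spin":0}]'
python3 -m inch '[{"xyz":[0,0,0.3],"spin":0},{"xyz":[0,0,0.6],"spin":0},{"xyz":[0,0,0.8],"spin":0},{"xyz":[0,0,0.8],"spin":0},{"xyz":[0,0,0.8],"spin":0}]'
python3 - <<'E'
from h import *
delta([494,298,81.3])
E
```

```text
t: 15.55
ee_pos: [492.3, 300.9, 110.8]
orientation: [0.531, 3.096, -0.007]
ft_force: [-0.7, -0.8, -1.4]
width: 35.5
t: 16.05
ee_pos: [492.3, 300.8, 102.8]
orientation: [0.531, 3.096, -0.007]
ft_force: [-0.5, 0.3, -1.8]
width: 35.8
t 16.05 pos [492.3 300.8 102.8] xyz [-0.25 -0.2   2.15] rows 0.4 jaw 70.5 spin None F [-0.5  0.3 -1.8] w 35.8 j6 -0.7
```

```bash
python3 -m inch '[{"xyz":[0,0,0.3],"spin":0},{"xyz":[0,0,0.6],"spin":0},{"xyz":[0,0,0.8],"spin":0},{"xyz":[0,0,0.8],"spin":0}]'
python3 -m inch '[{"xyz":[0,0,0.2],"spin":0},{"xyz":[0,0,0.4],"spin":0},{"xyz":[0,0,0.4],"spin":0}]'
```

```text
t: 16.45
ee_pos: [492.1, 300.7, 94.3]
orientation: [-0.531, -3.096, 0.007]
ft_force: [0.4, -0.2, -1.4]
width: 35.9
t: 16.75
ee_pos: [492.3, 300.9, 90.7]
orientation: [0.531, 3.096, -0.007]
ft_force: [-0.3, -0.4, 3.0]
width: 35.9
```

Catches are starting to load and there is no side force. Pressing on in small steps.

```bash
for i in 1 2 3; do python3 -m inch '[{"xyz":[0,0,0.1],"spin":0},{"xyz":[0,0,0.2],"spin":0},{"xyz":[0,0,0.2],"spin":0}]' | grep -v -e orient; done
```

```text
t: 17.05
ee_pos: [492.7, 301.1, 89.5]
ft_force: [-2.3, -1.3, 6.9]
width: 35.8
t: 17.35
ee_pos: [492.8, 301.3, 88.5]
ft_force: [-3.4, -1.0, 9.6]
width: 35.9
t: 17.65
ee_pos: [492.8, 301.4, 87.6]
ft_force: [-3.5, -2.0, 12.4]
width: 35.6
```

```bash
for i in 1 2 3; do python3 -m inch '[{"xyz":[0,0,0.2],"spin":0},{"xyz":[0,0,0.35],"spin":0},{"xyz":[0,0,0.35],"spin":0}]' | grep -v -e orient; done
```

```text
t: 17.95
ee_pos: [492.0, 300.9, 83.3]
ft_force: [-1.4, 0.6, -4.1]
width: 35.9
t: 18.25
ee_pos: [492.1, 300.9, 81.1]
ft_force: [-5.5, -2.7, 13.4]
width: 35.5
t: 18.55
ee_pos: [492.3, 300.8, 80.8]
ft_force: [-10.6, -7.0, 33.6]
width: 35.8
```

Force built up to 12 N, dropped (the snap) at 83.3 mm, then rose again at 81.1 mm, against an expected home height of 81.3. Checking by picture.

Run:
```python
from h import *
for n in('wrist','scene','side'): snap(n,n+'9.png')
r=lambda f,x,y,w,h,s:cv2.resize(cv2.imread('pics/raw_'+f)[y:y+h,x:x+w],s,interpolation=cv2.INTER_CUBIC)
cv2.imwrite('pics/m9.png',np.vstack([r('wrist9.png',250,160,160,120,(800,600))[:400],np.hstack([r('scene9.png',400,180,120,60,(400,200)),r('side9.png',210,90,120,60,(400,200))])]))
o=ctrl.get_obs(); print(o['t'],o['ee_pos'],o['ft_force'],o['width'])
```

```text
18.7 [492.27102064 300.82260712  80.81628897] [-10.09468253  -7.31934577  33.30201285] 35.81081203053482
```

View pics/m9.png

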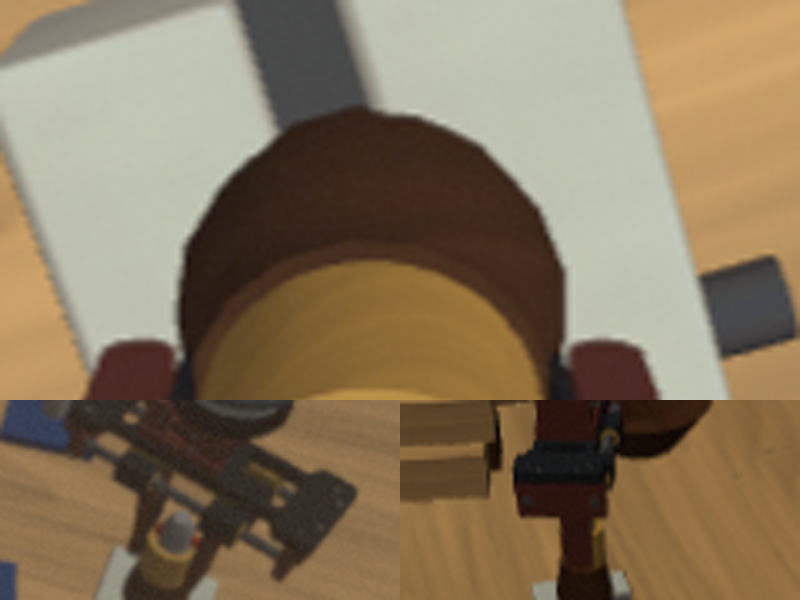

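The ferrule's lower end sits on the shoulder with no visible gap, and in the scene crop red shows above the lip. One last crop of the lip will show the catches.

Run:
```python
from h import *
a=cv2.imread('pics/raw_wrist9.png')[220:340,250:410]; b=cv2.imread('pics/raw_scene9.png')[200:240,425:478]
cv2.imwrite('pics/m10.png',np.hstack([cv2.resize(a,(480,360),interpolation=cv2.INTER_CUBIC),cv2.resize(b,(320,360),interpolation=cv2.INTER_CUBIC)]))
```

```text
(no output)
```

View pics/m10.png

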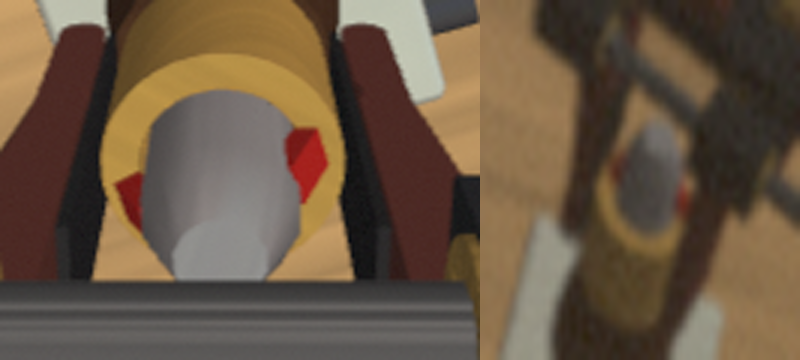

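Both catches have sprung out over the lip at (305,160) and (130,195). The grip is holding and the arm is pressing with 33 N. Handing in.

```bash
python3 -c "
from workcell import ctrl
o=ctrl.get_obs(); print(o['t'],o['ft_force'],o['width']); print(ctrl.close_job())"
```

```text
18.7 [-10.09468253  -7.31934577  33.30201285] 35.81081203053482
the job is handed in; nothing more can be done
None
```

The job is done and handed in at 18.7 s. The ferrule that fits is fully home on the handle, still gripped and pressed down, and the other one is in the red tray.

- **Gauge test:** I used the farthest of the four look-alike gauges, about 640 mm from the base. The wide-bored ferrule slid all the way down onto its base plate and touched with 7 N.
- **Reject:** I put the narrow-bored ferrule in the tray, where a picture showed it standing upright. I did not try it on the gauge. I rejected it because its bore looked clearly smaller and the other one fits.
- **Handle:** Pressing took up to 12 N, then the force dropped at the snap and rose again on the shoulder. The tool ended within 0.5 mm of the expected seated height.
- **Last checks:** The final pictures show both red catches sprung out over the lip and no visible gap at the shoulder. The downward push was 33 N, with about 12 N of sideways force. The grip was at 35.8 mm.
- **Other objects:** I did not reach for the blank, jar or wrench, but I took no final picture to confirm they had not moved.

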